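Hold the bottle carrier over its spill tray

ROBOT

A 7-joint arm with a two-finger parallel gripper is mounted at the origin on a cart in front of the work surface, level with it; the furniture and walls round the work are solid. World frame = base frame: x ahead of the robot, y to its left, z up, the work surface at z = 0. Lengths are in m, angles in rad, forces in N, time in s.
With the tool pointing down it reaches from about 0.425 to 0.875 m from the base axis. Payload 4.7 kg.
Tool frame: the origin (TCP) lies midway between the tips of the shut fingers; the grasp point (between the pads) lies 19 mm behind it (ctrl.grip_point_offset is the distance from the TCP to the grasp point, in m); z points along the fingers, y is the line along which they close (so a half turn about z gives the same grasp; the last joint's range is limited). The gripper opens to 87 mm and grips with 3 to 60 N. Pads are 19 mm wide; open, the fingers measure 117 mm over their backs; the gripper's body (75 mm by 190 mm) begins 51 mm behind the grasp point.
Start: joints at [-1.241, 0.321, -0.07, 1.45, 0.023, 1.371, -0.057], TCP at [0.202, 0.618, 0.223] pointing down, gripper open.
Joint ranges: [-2.86, 2.86], [-0.3, 2.09], [-1.38, 1.24], [0.06, 2.45], [-1.56, 4.7], [0.09, 2.05], [-2.69, 2.69]. Speed limits (rad/s): [2.57, 2.57, 3.14, 3.14, 3.14, 3.14, 3.14].

INTERFACE

Orientations are given as a rotation vector (axis times angle).
In Python, from bench import ctrl gives the robot as it stands.
- The arm moves only by the tool move_arm, never from a script. Its argument "increments" is text: rows parted by semicolons, each of 7 numbers parted by spaces: the shift along the world's x, y, z in mm, then the turn, a rotation vector about the world's x, y, z in degrees, then the closure in counts, from 0 (fully open) to 255 (shut). A call has exactly 8 rows; each row shifts and turns the commanded pose from where the row before left it; what a row does not reach is not made up. A row lasts 1/12 s, in which the tool goes at most 41.7 mm and 7.16 degrees, less where a joint would pass 70% of its speed; a pose out of reach is approached as far as the arm can. A call with a gripper value outside its range is refused whole. The fingers move at their own pace and stop on an object; "grip_force" is the grip in N (left out, the last holds). Time passes only in rows, so rows that do not move let the fingers close, or fill a call up. It gives the time, the measured TCP pose, the force, the opening and the grip force at its end, in the units of the state.
- ctrl.get_state(): the state, without advancing time (a new reading comes with each control period).
- ctrl.get_image(name): name is "scene" or "top" or "wrist"; returns a dict with "frame" (420x560x3 uint8, red, green, blue), "depth" (420x560 float32, m along the optical axis (not along the pixel's ray), 0 where there is no reading), "fx", "fy", "cx", "cy" (pixels), "position" and "orientation" of the camera in the world. Camera axes: x right, y down, z forward; pixel columns grow to the right and rows downward; lengths in m; the calibration is good to about 2 mm. A picture is of the moment at which its call begins.
- ctrl.close_job(): hands the job in; it is judged then, once.
Trained networks look in a picture, given as the dict that the camera call returned (one of the last four; its "shot" number tells which), for a name from the list of things; names that differ only in an ending like _2 or _b are one class to them, and where a whole thing is asked for, a point or a joint stands for the part that bears it (a point fixed in the world has none). Each returns a list of dicts, best first, with "score" (0 to 1); they miss things now and then, are a little off and sometimes report something else, mostly with a low value. They report only what shows in the picture. A call takes as long as a camera call.
- ctrl.find_in(target, picture): "centre" ([x, y, z] in m, in world coordinates, good to about 4 mm: the middle of the surface that is visible of it).
- ctrl.silhouettes(target, picture): "region" (420x560 bool, what is visible of it).
The state is a dict: "time": time; "joint_positions": joint angles; "qd": joint speeds; "joint_torque": joint torques, N m; "position": TCP position; "tool_rot": TCP orientation; "ft_force": force on the tool from outside, world axes, zero at the start; "torque": the same for the moment, N m; "grip_width": opening from 0.0 (shut) to 1.0 (fully open); "grip_force": force on a finger pad.
Only numpy, scipy, OpenCV 4.12 (cv2) and the standard library are available. Lean on these libraries where they do the work, as an engineer would, in place of code of your own. Each camera call takes 0.05 s, during which the arm holds its last target. There are 200 camera calls.

TASK

Push the steel spill tray along the worktop (do not lift it) fully home into its aluminium three-sided bay, against the back rail. Then take the white bottle carrier by its black handle bar, lift it off its stand with both bottles in it, and hold it steady and level, centred over the tray and lengthwise along it, with at least 6 cm of air between tray rim and carrier, so that the stand can be wiped. Keep the carrier level all the way, leave the other things alone, and finish still holding it there: do not put it down.

Things in the scene. Friction and masses are not known exactly. Their poses are not given: they have to be found in the camera images.
- spill_tray: open rectangular steel tray, 110 (x) x 200 (y) x 30 mm high, walls 4 mm, upright, 0.3 to 0.5 kg, loose on the worktop in front (on the -x side) of the bay, its long side facing the bay's opening. Origin: centre of its underside; y runs along its length
- tray_bay: fixed aluminium bay: rails 22 mm high, 8 mm thick on three sides, open at its -x side (towards the robot), 216 mm wide inside along y; side rails flare outwards at the mouth, up to 51 mm in front of the origin. Origin: on the worktop, where the centre of the tray lies when home, tray and bay then having the same yaw; inner face of the back rail at x = +56.5 mm
- stand: low grey stand fixed to the worktop, 88 (x) x 186 (y) x 20 mm high, on which the carrier starts. Origin: centre of its underside
- carrier: white plastic carrier, 62 (x) x 172 (y) x 166 mm high, 0.25 to 0.5 kg empty: three round places in a row along y, 52 mm apart; end panels, and between them along y a black handle bar, 14 mm thick (x), 22 mm high, its centre 155 mm above the underside, 156 mm long; the bottles below it end at least 35 mm under its centre. Origin: centre of the underside
- tall_dropper: brown dropper bottle with black dropper cap, 41 mm diameter, 114 mm high, standing loose in one of the carrier's places (floor 5 mm above the carrier's underside). Origin: centre of its underside
- short_dropper: the same kind of bottle, 37 mm diameter, 103 mm high, standing loose in another place of the carrier; the third place, at one end, is empty. Origin: centre of its underside
- timer: bystander: white standing laboratory timer 18x50x55 mm. Origin: centre of the underside
- film_roll: bystander: white roll on end, 52 mm diameter, 50 mm high. Origin: centre of the underside
- beaker: bystander: small clear beaker 55x62x71 mm. Origin: centre of the underside
- flask: bystander: clear conical flask, 63 mm diameter, 106 mm high. Origin: centre of the underside
- petri_dish: bystander: closed flat glass dish, 93 mm diameter, 17 mm high. Origin: centre of the underside

How it is judged:
By the outcome, as a careful person would: the job done as asked, in the order asked, and still so for the second after the job is handed in, while the arm keeps its last pose, push and grip.
It also fails if it takes over 64 s, if anything falls off the work surface, if the arm or the gripper's body presses on something with over 40 N, if the wrist force passes 120 N, or if a joint passes its speed limit or range.

## Working session

There is one attempt and no reset: what is moved stays moved. The work goes in short steps, Python scripts to look and compute and a tool call to move; the robot and the scene stay as the last step left them, time stands still between calls to the robot, and variables do not carry over. Pictures are saved under pics/ and viewed, at most 10 in all, crops included, and the job is handed in when it is done.

Besides the shell and the picture viewer there is one more tool, called after "Call:" as name(argument=value, ...) on one line, values as JSON. move_arm: Moves the arm, as the interface text tells. Its arguments: {"type":"object","properties":{"increments":{"type":"string"},"grip_force":{"type":"number"}},"required":["increments"]}

```bash
mkdir -p pics; ls; cat > h.py <<'E'
import numpy as np, cv2
from scipy.spatial.transform import Rotation as R
from bench import ctrl
def cam(p):
    o=np.asarray(p["orientation"],float)
    M=o if o.shape==(3,3) else R.from_rotvec(o).as_matrix() if o.size==3 else R.from_quat(o).as_matrix()
    return M,np.asarray(p["position"],float)
def cloud(p):
    M,t=cam(p); d=p["depth"]; v,u=np.mgrid[:d.shape[0],:d.shape[1]]
    c=np.stack([(u-p["cx"])/p["fx"]*d,(v-p["cy"])/p["fy"]*d,d],-1)
    w=c@M.T+t; w[d<=0]=np.nan; return w
def save(p,n): cv2.imwrite("pics/"+n,p["frame"][:,:,::-1])
def pts(p,name):
    s=ctrl.silhouettes(name,p)
    if not s: return None,0
    w=cloud(p)[s[0]["region"]]; return w[~np.isnan(w[:,0])],s[0]["score"]
E
python3 - <<'E'
from h import *
a=ctrl.get_image("top"); b=ctrl.get_image("scene")
print(a["orientation"],a["position"])
ims=np.hstack([a["frame"],b["frame"]])
save(a,"top0.png"); save(b,"scene0.png")
for n in "spill_tray tray_bay stand carrier tall_dropper short_dropper timer film_roll beaker flask petri_dish".split():
    for k,p in (("top",a),("scene",b)):
        f=ctrl.find_in(n,p); q,s=pts(p,n)
        print(n,k,[(np.round(x["centre"],3).tolist(),round(x["score"],2)) for x in f[:2]], None if q is None else (len(q),np.round(np.percentile(q,[2,98],axis=0),3).tolist()))
print(ctrl.get_state())
E
```

```text
pics
[-2.18890516  2.1374936  -0.14078334] [0.36180384 0.0184667  1.44111635]
spill_tray top [([0.47, 0.149, 0.004], 0.62)] (2671, [[0.416, 0.056, -0.001], [0.522, 0.248, 0.034]])
spill_tray scene [([0.476, 0.15, 0.012], 0.78)] (1453, [[0.412, 0.05, 0.001], [0.523, 0.25, 0.032]])
tray_bay top [([0.657, 0.194, 0.018], 0.71), ([0.405, -0.446, 0.014], 0.34)] (684, [[0.551, 0.051, -0.001], [0.671, 0.307, 0.028]])
tray_bay scene [([0.653, 0.184, 0.013], 0.61)] (523, [[0.545, 0.044, 0.002], [0.67, 0.302, 0.026]])
stand top [([0.52, -0.271, 0.024], 0.85)] (440, [[0.435, -0.309, 0.008], [0.625, -0.238, 0.027]])
stand scene [([0.495, -0.334, 0.016], 0.91)] (460, [[0.432, -0.378, 0.008], [0.594, -0.246, 0.024]])
carrier top [([0.548, -0.3, 0.064], 0.57)] (1492, [[0.447, -0.37, 0.003], [0.615, -0.255, 0.19]])
carrier scene [([0.529, -0.318, 0.069], 0.57)] (1912, [[0.443, -0.362, 0.022], [0.615, -0.258, 0.188]])
tall_dropper top [([0.527, -0.295, 0.088], 0.66), ([0.409, -0.444, 0.015], 0.47)] (179, [[0.511, -0.311, 0.04], [0.551, -0.287, 0.14]])
tall_dropper scene [([0.525, -0.314, 0.084], 0.6)]
[... 1265 characters left out ...]
])
{'time': 2.3, 'joint_positions': array([-1.24088467,  0.32101387, -0.07010076,  1.45050619,  0.02260351,
        1.37078124, -0.0568991 ]), 'qd': array([ 0.00027357,  0.00021027,  0.00153403, -0.00126   , -0.00051333,
        0.00261235,  0.00019383]), 'joint_torque': array([ 1.05016379e-04, -4.91092265e+01, -4.03044261e-01, -3.12765348e+01,
       -6.37081289e-02,  3.37063882e-02,  2.02806177e-05]), 'position': array([0.20191378, 0.61786833, 0.22257441]), 'tool_rot': array([4.93974373e-01, 3.10245527e+00, 1.11395028e-04]), 'ft_force': array([ 0.08619992, -0.91331221,  0.31459199]), 'torque': array([0.03499859, 0.00126894, 0.0181141 ]), 'grip_force': 0.0, 'grip_width': 1.0032898189848165}
```

View pics/top0.png

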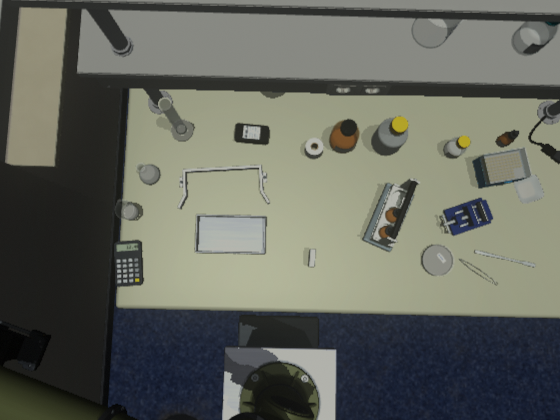

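View pics/scene0.png

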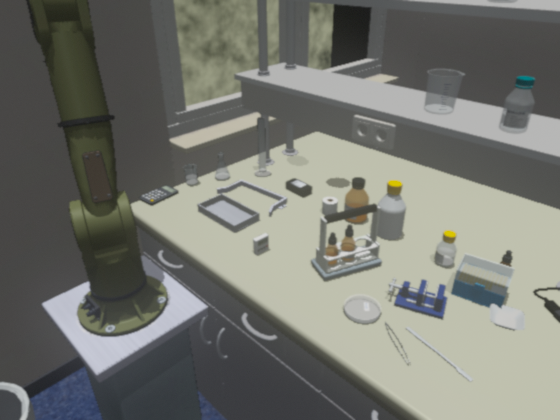

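```bash
python3 - <<'E'
from h import *
a=ctrl.get_image("top"); w=cloud(a); np.save("top.npy",w)
def rect(m,l):
    q=w[m][:,:2].astype(np.float32)*1000; r=cv2.minAreaRect(q); print(l,len(q),np.round(cv2.boxPoints(r)).tolist(),"c",np.round(r[0],1),r[1],round(r[2],2))
def box(x0,x1,y0,y1,z0,z1): return (w[...,0]>x0)&(w[...,0]<x1)&(w[...,1]>y0)&(w[...,1]<y1)&(w[...,2]>z0)&(w[...,2]<z1)
rect(box(.39,.54,.02,.27,.022,.04),"tray rim")
m=box(.52,.72,.02,.34,.014,.035)
rect(m,"bay")
q=w[m]; 
b=q[(q[:,1]>.09)&(q[:,1]<.26)&(q[:,0]>.6)]; c=np.polyfit(b[:,1],b[:,0],1); print("backrail x=",c, "yaw deg",-np.degrees(np.arctan(c[0])), b[:,0].std(),len(b),np.round(b[:,1].min(),3))
rect(box(.4,.66,-.42,-.2,.152,.2),"carrier top")
rect(box(.4,.66,-.42,-.2,.1,.145),"caps")
rect(box(.4,.66,-.42,-.2,.01,.2),"stand+carrier")
for z in (0,): print("table z",np.median(w[box(.3,.4,-.05,.05,-.02,.02)][:,2]))
for l in (b,): print(np.median(l[:,2]))
E
```

```text
tray rim 327 [[414.0, 252.0], [415.0, 52.0], [525.0, 52.0], [524.0, 252.0]] c [469.4 152.1] (110.15922546386719, 200.3226776123047) 0.16
bay 596 [[517.0, 308.0], [521.0, 42.0], [676.0, 44.0], [672.0, 310.0]] c [596.4 176.1] (154.84190368652344, 266.7620544433594) 0.73
backrail x= [-0.08548021  0.67706069] yaw deg 4.885778238990018 0.004905290931763849 182 0.092
carrier top 475 [[445.0, -289.0], [608.0, -352.0], [618.0, -326.0], [455.0, -263.0]] c [ 531.3 -307.6] (27.272769927978516, 174.7626190185547) 68.82
caps 163 [[446.0, -288.0], [610.0, -341.0], [618.0, -316.0], [454.0, -263.0]] c [ 531.9 -302.3] (25.913700103759766, 171.6782989501953) 72.06
stand+carrier 2201 [[400.0, -419.0], [634.0, -443.0], [654.0, -246.0], [420.0, -222.0]] c [ 527.  -332.6] (197.6804962158203, 234.9630126953125) 84.13
table z 0.0013094742264831982
0.022724913275130265
```

Both pictures agree with the network results. In the top view the tray is at about px (231,234). The bay is U-shaped around (223,185) with its mouth towards the robot and a slight yaw. The carrier on its stand is at (390,213), turned about -21°, with its bottles in the middle and near places.

```bash
python3 - <<'E'
import numpy as np
from scipy.optimize import least_squares
w=np.load("top.npy").reshape(-1,3); w=w[~np.isnan(w[:,0])]
q=w[(w[:,0]>.53)&(w[:,0]<.70)&(w[:,1]>.03)&(w[:,1]<.33)&(w[:,2]>.016)&(w[:,2]<.035)]
def loc(p): 
    c,s=np.cos(p[2]),np.sin(p[2]); d=q[:,:2]-p[:2]; return np.c_[d@[c,s],d@[-s,c]]
def res(p):
    l=loc(p); 
    db=np.hypot(l[:,0]-.0605,np.maximum(abs(l[:,1])-.112,0))
    ds=np.hypot(np.maximum(np.maximum(-l[:,0]-.0,l[:,0]-.06),0),abs(l[:,1])-.112)
    r=np.minimum(db,ds); r[l[:,0]<-.0]=0; return r
f=min((least_squares(res,[.601,y,np.radians(a)],loss="soft_l1",f_scale=.003) for y in(.165,.175,.185) for a in(2,4)),key=lambda f:f.cost)
print(f.x,np.degrees(f.x[2]),np.sqrt(np.mean(f.fun**2)))
l=loc(f.x)
for s in(1,-1):
  for a,b in((-.06,-.04),(-.04,-.02),(-.02,0),(0,.02),(.02,.045)):
    k=l[(l[:,0]>a)&(l[:,0]<b)&(s*l[:,1]>.07)]; print(s,a,len(k),np.round(np.percentile(k[:,1],[5,50,95]),4) if len(k) else "")
k=l[(abs(l[:,1])<.1)&(l[:,0]>.03)]; print(np.percentile(k[:,0],[2,50,98]))
v=w[(w[:,0]>.3)&(w[:,0]<.8)&(w[:,1]>-.5)&(w[:,1]<.3)]
for x in np.arange(.4,.8,.05): print(round(x,2),[round(float(v[(abs(v[:,0]-x)<.025)&(abs(v[:,1]-y)<.025)][:,2].max(initial=0)),3) for y in np.arange(-.45,.3,.05)])
E
```

```text
[0.60122927 0.17882381 0.0820215 ] 4.699485864325162 0.0022063341197125852
1 -0.06 12 [0.1251 0.1289 0.1325]
1 -0.04 23 [0.1135 0.1212 0.1278]
1 -0.02 22 [0.1085 0.1124 0.1161]
1 0 19 [0.1084 0.1118 0.115 ]
1 0.02 24 [0.1083 0.1108 0.1145]
-1 -0.06 11 [-0.1318 -0.1277 -0.1247]
-1 -0.04 20 [-0.1254 -0.1209 -0.1141]
-1 -0.02 21 [-0.1153 -0.1119 -0.1086]
-1 0 15 [-0.1154 -0.1125 -0.1096]
-1 0.02 24 [-0.1143 -0.1111 -0.1078]
[0.05625449 0.06038517 0.06524857]
0.4 [0.026, 0.027, 0.01, 0.01, 0.009, 0.008, 0.009, 0.062, 0.06, 0.01, 0.038, 0.039, 0.035, 0.037, 0.036]
0.45 [0.025, 0.023, 0.009, 0.193, 0.187, 0.009, 0.011, 0.06, 0.008, 0.01, 0.039, 0.015, 0.012, 0.016, 0.034]
0.5 [0.045, 0.01, 0.07, 0.193, 0.085, 0.009, 0.01, 0.01, 0.014, 0.012, 0.041, 0.037, 0.035, 0.038, 0.035]
0.55 [0.043, 0.015, 0.191, 0.194, 0.028, 0.009, 0.01, 0.01, 0.012, 0.011, 0.03, 0.01, 0.011, 0.01, 0.009]
0.6 [0.009, 0.023, 0.193, 0.191, 0.01, 0.011, 0.01, 0.01, 0.011, 0.009, 0.031, 0.009, 0.012, 0.012, 0.013]
0.65 [0.011, 0.01, 0.009, 0.026, 0.011, 0.01, 0.01, 0.01, 0.009, 0.01, 0.027, 0.03, 0.03, 0.031, 0.031]
0.7 [0.03, 0.01, 0.01, 0.125, 0.095, 0.092, 0.097, 0.057, 0.056, 0.009, 0.009, 0.021, 0.009, 0.011, 0.009]
0.75 [0.063, 0.01, 0.126, 0.188, 0.14, 0.154, 0.153, 0.057, 0.06, 0.009, 0.04, 0.042, 0.043, 0.009, 0.009]
```

Call:
move_arm(increments="20 -40 0 0 0 -7 0;20 -40 0 0 0 -7 0;20 -40 0 0 0 -7 0;20 -40 0 0 0 -7 0;20 -40 0 0 0 -7 0;20 -40 0 0 0 -7 0;20 -40 0 0 0 -7 0;20 -40 0 0 0 -7 0")

```text
time: 3.02
position: [0.3515, 0.3179, 0.2229]
tool_rot: [-1.9, -2.502, -0.002]
ft_force: [0.6, -0.4, 1.1]
grip_width: 1.001
grip_force: 0.0
```

Call:
move_arm(increments="10 -30 -10 0 0 -4 0;10 -30 -10 0 0 -4 0;10 -30 -20 0 0 -4 0;10 -30 -20 0 0 -4 0;10 -20 -20 0 0 0 0;4 -6 -20 0 0 0 0;0 0 -20 0 0 0 0;0 0 0 0 0 0 0")

```text
time: 3.68
position: [0.4027, 0.1716, 0.0994]
tool_rot: [-2.224, -2.217, 0.01]
ft_force: [-0.7, -0.5, -0.2]
grip_width: 1.0
grip_force: 0.0
```

```bash
python3 - <<'E'
from h import *
s=ctrl.get_state(); print(s["position"],s["tool_rot"],s["ft_force"])
M=R.from_rotvec(s["tool_rot"]).as_matrix(); print(M.round(3))
p=ctrl.get_image("wrist"); save(p,"w1.png"); w=cloud(p)
m=(w[...,2]>.022)&(w[...,2]<.038)&(w[...,0]>.38)&(w[...,0]<.56)&(w[...,1]>.03)&(w[...,1]<.27)
q=w[m]; print(len(q),q.min(0),q.max(0))
f=q[(q[:,0]<.44)]; c=np.polyfit(f[:,1],f[:,0],1); print("front wall",c,np.percentile(f[:,0],[2,50,98]),f[:,1].min(),f[:,1].max())
E
```

```text
[0.40273932 0.17161456 0.09944088] [-2.22449008 -2.21650022  0.00950818] [-0.68417836 -0.5382637  -0.17212017]
[[ 0.004  1.    -0.005]
 [ 1.    -0.004 -0.003]
 [-0.003 -0.005 -1.   ]]
5098 [0.41461874 0.05275192 0.02200327] [0.52530959 0.25013868 0.03351019]
front wall [-0.01405425  0.42205402] [0.41477972 0.41726233 0.43827815] 0.052751922881835805 0.24962301337810022
```

View pics/w1.png

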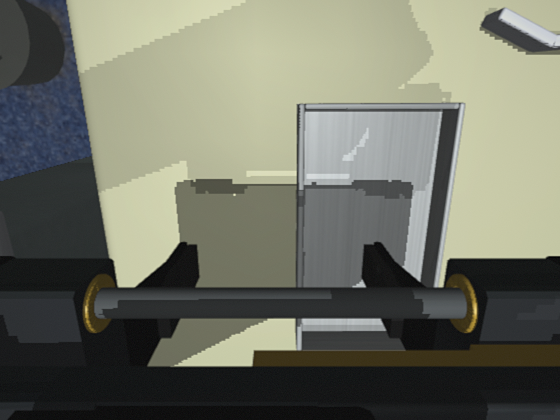

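The tray's front wall runs vertically at px column ~300, between the fingers at ~185 and ~375, so it lies inside the opening.

Call:
move_arm(increments="7 -9 0 0 0 0 0;7 -10 -10 0 0 0 0;0 0 -20 0 0 0 0;0 0 -20 0 0 0 0;0 0 -20 0 0 0 0;0 0 -10 0 0 0 0;0 0 -5 0 0 0 0;0 0 -4 0 0 0 0")

```text
time: 4.4
position: [0.4195, 0.1554, 0.0141]
tool_rot: [2.222, 2.22, 0.002]
ft_force: [-0.2, -0.5, -0.5]
grip_width: 1.0
grip_force: 0.0
```

Call:
move_arm(increments="0 0 0 0 0 0 120;0 0 0 0 0 0 200;0 0 0 0 0 0 255;0 0 0 0 0 0 255;0 0 0 0 0 0 255;0 0 0 0 0 0 255;0 0 0 0 0 0 255;0 0 0 0 0 0 255", grip_force=15)

```text
time: 5.07
position: [0.419, 0.1548, 0.0137]
tool_rot: [2.223, 2.22, 0.0]
ft_force: [0.1, 0.4, -0.4]
grip_width: 0.48
grip_force: 0.0
```

Call:
move_arm(increments="0 0 0 0 0 0 255;0 0 0 0 0 0 255;0 0 0 0 0 0 255;0 0 0 0 0 0 255;0 0 0 0 0 0 255;0 0 0 0 0 0 255;0 0 0 0 0 0 255;0 0 0 0 0 0 255")

```text
time: 5.73
position: [0.418, 0.1547, 0.0134]
tool_rot: [-2.222, -2.219, 0.002]
ft_force: [-3.1, -0.2, 3.1]
grip_width: 0.046
grip_force: 15.0
```

Call:
move_arm(increments="5 3 0 0 0 1.2 255;5 3 0 0 0 1.2 255;5 3 0 0 0 1.2 255;5 3 0 0 0 1.1 255;10 1 0 0 0 0 255;10 1 0 0 0 0 255;10 1 0 0 0 0 255;0 0 0 0 0 0 255")

```text
time: 6.4
position: [0.472, 0.1701, 0.0138]
tool_rot: [2.129, 2.307, 0.004]
ft_force: [1.1, -0.5, -3.1]
grip_width: 0.045
grip_force: 15.0
```

```bash
cat >> h.py <<'E'
def tray():
    w=cloud(ctrl.get_image("top"))
    c,s=np.cos(.082),np.sin(.082); d=w[...,:2]-[.6012,.1788]; x=d@[c,s]; y=d@[-s,c]
    m=(w[...,2]>.0235)&(w[...,2]<.042)&(x>-.2)&(x<.056)&(abs(y)<.107)
    for k in (-.08,-.05,.05,.08): 
        e=x[m&(abs(y-k)<.015)]; e=e[e>-.2]; print("y",k,"x range",np.round(np.percentile(e,[1,99]),4) if len(e) else 0)
    yy=y[m]; print("y range",np.round(np.percentile(yy,[.5,99.5]),4)); st=ctrl.get_state(); print(st["position"],st["ft_force"],st["time"])
E
python3 -c "
from h import *
tray()"
```

```text
y -0.08 x range [-0.1324 -0.0235]
y -0.05 x range [-0.1327  0.0292]
y 0.05 x range [-0.0258 -0.0248]
y 0.08 x range [-0.0314 -0.0228]
y range [-0.1009  0.0976]
[0.47071794 0.16979233 0.01344994] [-0.33660258 -0.68531051 -2.53214739] 6.45
```

Call:
move_arm(increments="10 1 0 0 0 0 255;10 1 0 0 0 0 255;10 1 0 0 0 0 255;10 1 0 0 0 0 255;10 1 0 0 0 0 255;10 1 0 0 0 0 255;10 1 0 0 0 0 255;0 0 0 0 0 0 255")

```text
time: 7.12
position: [0.5419, 0.1767, 0.0138]
tool_rot: [2.129, 2.306, 0.003]
ft_force: [0.6, 1.0, -2.3]
grip_width: 0.046
grip_force: 15.0
```

Call:
move_arm(increments="2 0 0 0 0 0 255;2 0 0 0 0 0 255;2 1 0 0 0 0 255;1 0 0 0 0 0 255;1 0 0 0 0 0 255;1 0 0 0 0 0 255;0 0 0 0 0 0 255;0 0 0 0 0 0 255")

```text
time: 7.78
position: [0.5481, 0.1778, 0.0136]
tool_rot: [2.13, 2.309, 0.001]
ft_force: [-0.3, 0.3, -2.5]
grip_width: 0.045
grip_force: 15.0
```

```bash
python3 -c "
from h import *
tray()"
```

```text
y -0.08 x range [-0.0564  0.0535]
y -0.05 x range [-0.0568  0.053 ]
y 0.05 x range 0
y 0.08 x range 0
y range [-0.0994 -0.0276]
[0.54812136 0.17780555 0.01365139] [-0.58975942 -0.0555956  -1.58909957] 7.8333
```

Call:
move_arm(increments="1 0 0 0 0 0 255;1 0 0 0 0 0 255;1 0 0 0 0 0 255;0.5 0 0 0 0 0 255;0.5 0 0 0 0 0 255;0 0 0 0 0 0 255;0 0 0 0 0 0 255;0 0 0 0 0 0 255")

```text
time: 8.5
position: [0.5513, 0.1775, 0.0134]
tool_rot: [-2.13, -2.308, 0.002]
ft_force: [-3.3, -0.9, -1.7]
grip_width: 0.045
grip_force: 15.0
```

Call:
move_arm(increments="1 0 0 0 0 0 255;1 0 0 0 0 0 255;0 0 0 0 0 0 255;0 0 0 0 0 0 255;0 0 0 0 0 0 255;0 0 0 0 0 0 255;0 0 0 0 0 0 255;0 0 0 0 0 0 255")

```text
time: 9.17
position: [0.5513, 0.1775, 0.0133]
tool_rot: [-2.128, -2.307, 0.007]
ft_force: [-8.6, -1.3, 3.8]
grip_width: 0.045
grip_force: 15.0
```

```bash
python3 -c "
from h import *
tray()"
```

```text
y -0.08 x range [-0.0534  0.0557]
y -0.05 x range [-0.0529  0.0557]
y 0.05 x range 0
y 0.08 x range 0
y range [-0.0999 -0.0279]
[0.55131995 0.17752522 0.01333911] [-8.84657553 -0.9949401   4.15605809] 9.2167
```

Call:
move_arm(increments="0 0 0 0 0 0 170;0 0 0 0 0 0 170;0 0 0 0 0 0 170;0 0 0 0 0 0 0;0 0 10 0 0 0 0;0 0 30 0 0 0 0;0 0 35 0 0 0 0;-10 0 35 0 0 0 0")

```text
time: 9.88
position: [0.5455, 0.1772, 0.1257]
tool_rot: [2.131, 2.306, 0.002]
ft_force: [0.6, -0.1, 0.6]
grip_width: 0.562
grip_force: 0.0
```

Call:
move_arm(increments="-5 -40 20 0 0 7 0;-5 -40 20 0 0 7 0;-5 -40 20 0 0 7 0;-5 -40 20 0 0 7 0;0 -40 20 0 0 7 0;0 -40 20 0 0 7 0;0 -40 20 0 0 7 0;0 -40 0 0 0 7 0")

```text
time: 10.55
position: [0.5278, -0.1154, 0.2565]
tool_rot: [0.832, 3.021, 0.004]
ft_force: [1.0, 0.5, 0.6]
grip_width: 0.995
grip_force: 0.0
```

```bash
python3 - <<'E'
from h import *
tray()
s=ctrl.get_state(); M=R.from_rotvec(s["tool_rot"]).as_matrix(); print(M[:,1].round(3),s["joint_positions"].round(2))
a=ctrl.get_image("scene")
w=cloud(ctrl.get_image("top")); w2=cloud(a)
for n,v in(("top",w),("scene",w2)):
    m=(v[...,0]>.4)&(v[...,0]<.66)&(v[...,1]>-.42)&(v[...,1]<-.2)&(v[...,2]>.155)&(v[...,2]<.2)
    q=v[m]; r=cv2.minAreaRect((q[:,:2]*1000).astype(np.float32)); print(n,len(q),r,np.percentile(q[:,2],[5,50,98]))
for nme in("tall_dropper","short_dropper"): print(nme,[(np.round(x["centre"],3),x["score"]) for x in ctrl.find_in(nme,a)])
E
```

```text
y -0.08 x range [-0.0532  0.0556]
y -0.05 x range [-0.053   0.0553]
y 0.05 x range [-0.0526  0.0558]
y 0.08 x range [-0.0527  0.0559]
y range [-0.0998  0.0996]
[ 0.52603928 -0.12486865  0.25517707] [-0.65120309 -6.30201902  1.10698168] 10.6
[ 0.514  0.858 -0.001] [-0.39  0.06  0.6   1.7  -0.03  1.38  1.25]
top 469 ((530.8012084960938, -307.56719970703125), (27.741008758544922, 176.16946411132812), 68.98928833007812) [0.17067907 0.18537434 0.19163921]
scene 551 ((530.8199462890625, -309.3065490722656), (31.404613494873047, 177.61334228515625), 69.28262329101562) [0.16204383 0.17919789 0.18842584]
tall_dropper []
short_dropper [(array([ 0.475, -0.295,  0.085]), 0.51)]
```

The tray is home: its rear edge is at +55.6 mm at both ends and its sides at ±99.7 mm. Next is the carrier.

Call:
move_arm(increments="0 -30 0 0 0 2 0;0 -30 0 0 0 2 0;0 -30 0 0 0 2 0;0 -30 0 0 0 2 0;0 -30 0 0 0 1.5 0;-2 -20 0 0 0 0 0;0 -10 0 0 0 0 0;0 0 0 0 0 0 0")

```text
time: 11.47
position: [0.5236, -0.2939, 0.2509]
tool_rot: [-0.592, -3.085, 0.001]
ft_force: [-0.7, -0.1, -0.5]
grip_width: 1.0
grip_force: 0.0
```

```bash
python3 - <<'E'
from h import *
s=ctrl.get_state(); M=R.from_rotvec(s["tool_rot"]).as_matrix(); print(s["position"],np.degrees(np.arctan2(M[1,1],M[0,1])),M[:,2].round(4),s["joint_positions"].round(2))
p=ctrl.get_image("wrist"); save(p,"w2.png"); w=cloud(p)
m=(w[...,0]>.42)&(w[...,0]<.64)&(w[...,1]>-.40)&(w[...,1]<-.22)&(w[...,2]>.165)&(w[...,2]<.195)
q=w[m]; r=cv2.minAreaRect((q[:,:2]*1000).astype(np.float32)); print(len(q),r)
u=np.array([np.cos(np.radians(-21)),np.sin(np.radians(-21))]); n=np.array([-u[1],u[0]]); d=q[:,:2]-[.531,-.308]
a=d@u;b=d@n; print("along",np.percentile(a,[1,99]).round(4),"across",np.percentile(b,[2,50,98]).round(4))
for k in np.arange(-.08,.09,.02):
    e=b[abs(a-k)<.01]; print(round(k,2),len(e),np.percentile(e,[5,50,95]).round(4) if len(e)>5 else"")
E
```

```text
[ 0.52356256 -0.29392707  0.25089648] 68.27557698885798 [-8.e-04 -7.e-04 -1.e+00] [-0.14  0.24  0.72  1.56 -0.16  1.4   1.79]
4083 ((531.942138671875, -309.632568359375), (27.299476623535156, 176.19419860839844), 68.76213073730469)
along [-0.0849  0.0859] across [-0.0119 -0.0009  0.0096]
-0.08 708 [-0.0117 -0.0008  0.0099]
-0.06 602 [-0.0073 -0.001   0.0053]
-0.04 579 [-0.0073 -0.0008  0.0057]
-0.02 522 [-0.0073 -0.0009  0.0054]
0.0 495 [-0.0073 -0.001   0.0053]
0.02 467 [-0.0074 -0.0009  0.0055]
0.04 265 [-0.0075 -0.0012  0.0053]
0.06 4 
0.08 441 [-0.0135 -0.0008  0.0112]
```

View pics/w2.png

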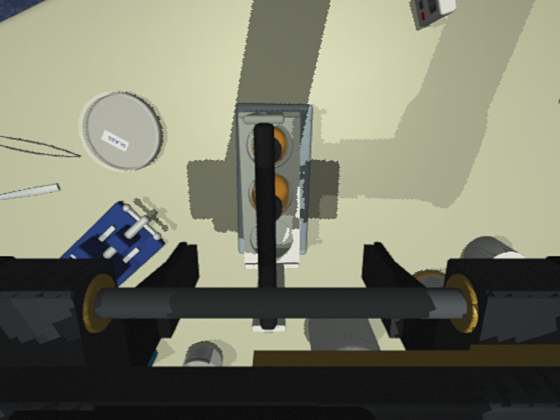

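The wrist view shows the bar along px column ~268. One bottle is in the near place (270,150) and one in the middle (268,195), and the far place is empty. The bar lies between the open fingers.

Call:
move_arm(increments="0 -7 0 0 0 0.7 0;0 -5 -5 0 0 0 0;0 0 -20 0 0 0 0;0 0 -20 0 0 0 0;0 0 -20 0 0 0 0;0 0 -15 0 0 0 100;0 0 -10 0 0 0 150;0 0 -5 0 0 0 170", grip_force=40)

```text
time: 12.18
position: [0.5237, -0.3027, 0.1544]
tool_rot: [-0.566, -3.088, -0.002]
ft_force: [-0.2, -0.2, -0.1]
grip_width: 0.852
grip_force: 0.0
```

Call:
move_arm(increments="0 0 0 0 0 0 190;0 0 0 0 0 0 255;0 0 0 0 0 0 255;0 0 0 0 0 0 255;0 0 0 0 0 0 255;0 0 0 0 0 0 255;0 0 0 0 0 0 255;0 0 0 0 0 0 255")

```text
time: 12.85
position: [0.5239, -0.3049, 0.1564]
tool_rot: [0.57, 3.089, 0.0]
ft_force: [0.4, -0.7, 0.4]
grip_width: 0.247
grip_force: 0.0
```

Call:
move_arm(increments="0 0 0 0 0 0 255;0 0 0 0 0 0 255;0 0 0 0 0 0 255;0 0 0 0 0 0 255;0 0 0 0 0 0 255;0 0 0 0 0 0 255;0 0 0 0 0 0 255;0 0 0 0 0 0 255")

```text
time: 13.52
position: [0.5238, -0.305, 0.1562]
tool_rot: [0.57, 3.089, -0.0]
ft_force: [0.2, -0.9, 0.3]
grip_width: 0.154
grip_force: 40.0
```

```bash
python3 - <<'E'
from h import *
s=ctrl.get_state(); print({k:np.round(s[k],4) for k in("position","tool_rot","ft_force","torque","grip_width","grip_force")})
E
```

```text
{'position': array([ 0.5238, -0.305 ,  0.1562]), 'tool_rot': array([ 5.6950e-01,  3.0894e+00, -2.0000e-04]), 'ft_force': array([ 0.2247, -0.8544,  0.321 ]), 'torque': array([-0.3026,  0.0396,  0.0212]), 'grip_width': np.float64(0.1545), 'grip_force': np.float64(39.9963)}
```

Call:
move_arm(increments="0 0 2 0 0 0 255;0 0 2 0 0 0 255;0 0 3 0 0 0 255;0 0 3 0 0 0 255;0 0 3 0 0 0 255;0 0 2 0 0 0 255;0 0 0 0 0 0 255;0 0 0 0 0 0 255")

```text
time: 14.18
position: [0.5239, -0.3049, 0.1714]
tool_rot: [0.569, 3.089, 0.0]
ft_force: [-0.5, 0.2, -4.9]
grip_width: 0.154
grip_force: 40.0
```

```bash
cat >> h.py <<'E'
def carr():
    s=ctrl.get_state(); M=R.from_rotvec(s["tool_rot"]).as_matrix()
    print("pos",s["position"].round(4),"F",s["ft_force"].round(2),"T",s["torque"].round(3),"T_tool_y",round(float(s["torque"]@M[:,1]),3),"g",s["grip_width"],s["time"], "z",M[:,2].round(3),"yawy",np.degrees(np.arctan2(M[1,1],M[0,1])).round(2))
    u=M[:,0]; n=M[:,1]; g=s["position"]+[0,0,.019]
    for nm in("wrist","scene","top"):
        p=ctrl.get_image(nm); w=cloud(p)-g; a=w@u; b=w@n; h=w[...,2]
        m=(abs(b)<.0095)&(abs(a)<.078)&(abs(h)<.016) if nm!="x" else 0
        m2=(h>-.012)&(h<.016)&(abs(a)<.11)&(abs(b)<.04)&(abs(a)>.02)
        A=a[m2];H=h[m2]
        if len(A)<30: print(nm,len(A)); continue
        # top edge of bar/panels: upper envelope vs a
        e=[(k,np.percentile(H[abs(A-k)<.006],90)) for k in np.arange(-.1,.1,.01) if (abs(A-k)<.006).sum()>5]
        e=np.array(e); c=np.polyfit(e[:,0],e[:,1],1); print(nm,len(A),"a range",np.percentile(A,[1,99]).round(4),"tilt deg",round(np.degrees(np.arctan(c[0])),2),"b",np.percentile(b[m2],[2,98]).round(4))
E
python3 -c "
from h import *
carr()"
```

```text
pos [ 0.5239 -0.3049  0.1714] F [-0.52  0.17 -4.94] T [0.009 0.007 0.049] T_tool_y 0.01 g 0.15425389534729075 14.1833 z [ 0.  0. -1.] yawy 69.12
wrist 5883 a range [-0.0312  0.0779] tilt deg -1.45 b [-0.0114  0.0094]
scene 239 a range [-0.0906  0.0799] tilt deg 4.49 b [-0.0147  0.0093]
top 155 a range [-0.0947  0.0778] tilt deg -1.35 b [-0.0111  0.0137]
```

Call:
move_arm(increments="0 0 4 0 0 0 255;0 0 8 0 0 0 255;0 0 8 0 0 0 255;0 0 8 0 0 0 255;0 0 4 0 0 0 255;0 0 0 0 0 0 255;0 0 0 0 0 0 255;0 0 0 0 0 0 255", grip_force=50)

```text
time: 15.0
position: [0.5236, -0.3047, 0.2029]
tool_rot: [-0.569, -3.089, -0.001]
ft_force: [-0.5, 0.8, -4.6]
grip_width: 0.157
grip_force: 50.0
```

```bash
python3 -c "
from h import *
carr()
p=ctrl.get_image('scene'); f=p['frame'][170:320,270:430,::-1]; cv2.imwrite('pics/s3.png',cv2.resize(f,None,fx=4,fy=4,interpolation=cv2.INTER_CUBIC))"
```

```text
pos [ 0.5236 -0.3047  0.2029] F [-0.48  0.81 -4.61] T [0.032 0.029 0.014] T_tool_y 0.039 g 0.15695302313888312 15.0 z [-0.  0. -1.] yawy 69.11
wrist 5882 a range [-0.0313  0.0779] tilt deg -1.37 b [-0.0113  0.0095]
scene 277 a range [-0.0903  0.0799] tilt deg 5.72 b [-0.0151  0.0087]
top 184 a range [-0.0931  0.0777] tilt deg -0.86 b [-0.0094  0.0139]
```

View pics/s3.png

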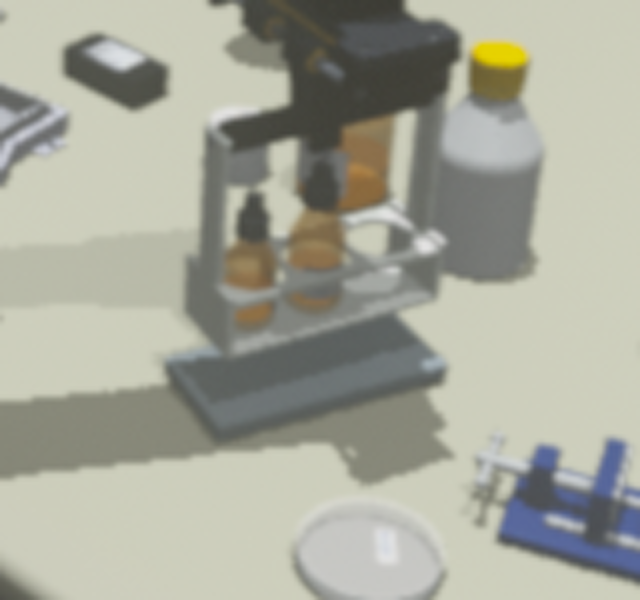

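The carrier is about 46 mm clear of the stand and level, with both bottles in it (crop px ~(250,260) and (316,255)). I'm carrying it across smoothly.

Call:
move_arm(increments="0 0 4 0 0 0 255;0 0 8 0 0 0 255;0 2 10 0 0 0 255;0 4 10 0 0 0 255;0 6 8 0 0 0 255;0 8 6 0 0 0 255;0 10 2 0 0 -1 255;0 12 0 0 0 -1 255")

```text
time: 15.87
position: [0.5242, -0.2624, 0.2527]
tool_rot: [0.625, 3.077, -0.0]
ft_force: [-0.4, -0.0, -4.3]
grip_width: 0.153
grip_force: 50.0
```

Call:
move_arm(increments="2 14 0 0 0 -2 255;2 16 0 0 0 -3 255;2 16 0 0 0 -3 255;2 16 0 0 0 -3 255;2 16 0 0 0 -3 255;2 16 0 0 0 -3 255;2 16 0 0 0 -3 255;2 16 0 0 0 -3 255")

```text
time: 16.53
position: [0.5398, -0.1351, 0.2518]
tool_rot: [1.227, 2.892, 0.001]
ft_force: [0.2, 0.9, -4.3]
grip_width: 0.149
grip_force: 50.0
```

Call:
move_arm(increments="4 16 0 0 0 -3 255;4 16 0 0 0 -3 255;4 16 0 0 0 -3 255;4 16 0 0 0 -3 255;4 16 0 0 0 -3 255;4 16 0 0 0 -3 255;4 16 0 0 0 -3 255;4 16 0 0 0 -3 255")

```text
time: 17.2
position: [0.5717, -0.0071, 0.2518]
tool_rot: [-1.802, -2.574, -0.001]
ft_force: [0.2, -0.2, -4.3]
grip_width: 0.158
grip_force: 50.0
```

Call:
move_arm(increments="3 16 0 0 0 -3 255;3 16 0 0 0 -3 255;3 16 0 0 0 -2 255;3 16 0 0 0 -2 255;3 14 0 0 0 -2 255;3 12 0 0 0 -1 255;3 10 0 0 0 0 255;2 8 0 0 0 0 255")

```text
time: 17.87
position: [0.5947, 0.1011, 0.2515]
tool_rot: [-2.077, -2.357, -0.001]
ft_force: [0.2, -0.2, -5.2]
grip_width: 0.15
grip_force: 50.0
```

```bash
python3 -c "
from h import *
carr()"
```

```text
pos [0.5947 0.1011 0.2515] F [ 0.18 -0.15 -5.17] T [-0.027  0.063  0.038] T_tool_y -0.018 g 0.1498802934910706 17.8667 z [ 0.     0.001 -1.   ] yawy 7.25
wrist 5854 a range [-0.0325  0.077 ] tilt deg -0.64 b [-0.0108  0.01  ]
scene 251 a range [-0.095   0.0771] tilt deg -0.41 b [-0.0157  0.0075]
top 177 a range [-0.0952 -0.0372] tilt deg 3.48 b [-0.0131  0.0083]
```

Call:
move_arm(increments="1 8 0 0 0 0 255;1 10 0 0 0 -0.5 255;1 12 0 0 0 -0.5 255;1 12 0 0 0 -0.5 255;1 12 0 0 0 -0.5 255;1 12 0 0 0 -0.5 255;1 10 0 0 0 0 255;0 6 0 0 0 0 255")

```text
time: 18.68
position: [0.6017, 0.1835, 0.251]
tool_rot: [-2.128, -2.31, -0.001]
ft_force: [-0.9, -0.3, -5.2]
grip_width: 0.153
grip_force: 50.0
```

Call:
move_arm(increments="0 3 0 0 0 0 255;0 0 0 0 0 0 255;0 0 0 0 0 0 255;0 0 0 0 0 0 255;0 0 0 0 0 0 255;0 0 0 0 0 0 255;0 0 0 0 0 0 255;0 0 0 0 0 0 255")

```text
time: 19.35
position: [0.6018, 0.1838, 0.2513]
tool_rot: [2.131, 2.309, 0.0]
ft_force: [1.1, -0.4, -4.8]
grip_width: 0.154
grip_force: 50.0
```

```bash
python3 -c "
from h import *
carr(); tray()
p=ctrl.get_image('scene'); f=p['frame'][70:270,140:360,::-1]; cv2.imwrite('pics/s4.png',cv2.resize(f,None,fx=2.9,fy=2.9,interpolation=cv2.INTER_CUBIC))
for n in ('carrier','spill_tray'):
  q,s=pts(p,n)
  if q is not None: print(n,s,np.percentile(q,[2,50,98],axis=0).round(3).tolist())"
```

```text
pos [0.6018 0.1838 0.2513] F [ 1.1  -0.37 -4.79] T [-0.059  0.071  0.007] T_tool_y -0.053 g 0.15441519573557164 19.35 z [ 0.  0. -1.] yawy 4.59
wrist 5850 a range [-0.0326  0.077 ] tilt deg -0.77 b [-0.0108  0.0101]
scene 227 a range [-0.0974  0.0755] tilt deg -0.01 b [-0.0155  0.0065]
top 196 a range [-0.0956 -0.0315] tilt deg 0.33 b [-0.0137  0.0091]
y -0.08 x range [-0.0533  0.0557]
y -0.05 x range [-0.0528 -0.0489]
y 0.05 x range 0
y 0.08 x range 0
y range [-0.1     0.0046]
[0.60179947 0.18411852 0.25119788] [-0.15038836  0.29410165 -4.33585927] 19.55
spill_tray 0.64 [[0.542, 0.075, 0.002], [0.609, 0.181, 0.012], [0.664, 0.279, 0.033]]
```

View pics/s4.png

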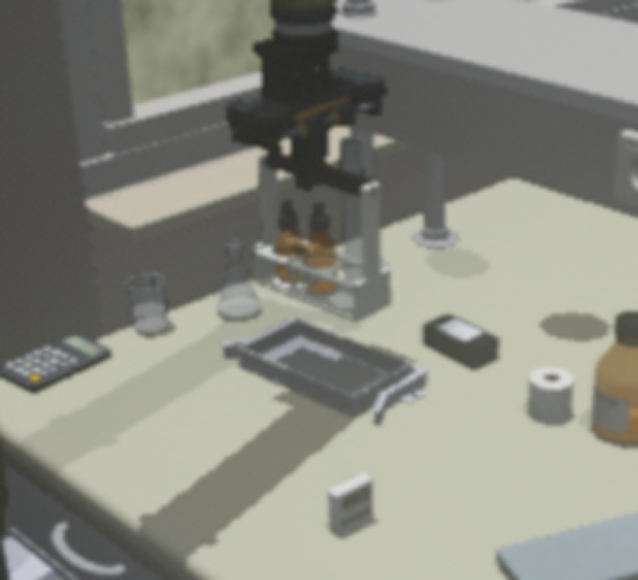

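The carrier hangs level over the tray, lengthwise along it, with both bottles in place (crop px ~(290,250) and (320,255)). The tray is home at (325,365). One last 4 mm correction for centring.

Call:
move_arm(increments="0 1 0 0 0 0 255;0 1 0 0 0 0 255;0 1 0 0 0 0 255;0 1 0 0 0 0 255;0 0 0 0 0 0 255;0 0 0 0 0 0 255;0 0 0 0 0 0 255;0 0 0 0 0 0 255")

```text
time: 20.37
position: [0.6018, 0.1881, 0.2512]
tool_rot: [2.13, 2.309, 0.0]
ft_force: [0.4, -0.2, -5.0]
grip_width: 0.159
grip_force: 50.0
```

Call:
move_arm(increments="0 0 0 0 0 0 255;0 0 0 0 0 0 255;0 0 0 0 0 0 255;0 0 0 0 0 0 255;0 0 0 0 0 0 255;0 0 0 0 0 0 255;0 0 0 0 0 0 255;0 0 0 0 0 0 255")

```text
time: 21.03
position: [0.6018, 0.1881, 0.2512]
tool_rot: [2.13, 2.309, 0.0]
ft_force: [-0.8, 0.6, -4.6]
grip_width: 0.152
grip_force: 50.0
```

```bash
python3 -c "
from h import *
carr(); print(ctrl.close_job())"
```

```text
pos [0.6018 0.1881 0.2512] F [-0.78  0.58 -4.59] T [-0.094  0.045 -0.066] T_tool_y -0.09 g 0.15226525805096805 21.0333 z [ 0. -0. -1.] yawy 4.61
wrist 5862 a range [-0.0325  0.0767] tilt deg -0.61 b [-0.0108  0.01  ]
scene 225 a range [-0.0983  0.0752] tilt deg -0.38 b [-0.0171  0.0052]
top 193 a range [-0.095  -0.0314] tilt deg 5.22 b [-0.0133  0.0071]
the job is handed in; nothing more can be done
None
```

The job is handed in at about 21 s: the tray, slid along by its gripped front wall, is home against the back rail, and the carrier with both bottles is held level, centred and lengthwise over it, about 8 cm above the rim.

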